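# Index the fixture and lock the bare drawbar pin with its hairpin clip

### The job

Turn the index table on to its next stop so that the bare pin comes round to the pointer at the front of the table. Then take the smaller of the two hairpin clips from the bench and slide its straight leg through the hole across that pin until the sprung leg has snapped round the shank, and let go. Leave the other tools and the large clip where they lie.

Things in the scene. Friction and masses are not known exactly. Their poses are not given: they have to be found in the camera images.
- index_base: grey cast base of the index table, bolted down, 176 mm across; origin under its centre, on the table's axis; its -x side is the front, with a small pointer. On it turns a steel platen 180 mm across, top 39 mm above the bench, with four stations 72 mm from the axis: upright pins 14 mm thick, each in a drawbar link and washer (washer top 55 mm up). Three pins carry clips, one is bare.
- carousel (a joint): turn of the platen, rad, growing clockwise seen from above. A spring roller drops into a rim notch every 90 degrees: it stands at 0 as found (bare pin at the table's -y side) and at 1.571 on the next stop (bare pin at the front pointer). It takes about 12 N at a knob to leave a notch, then little; within 0.03 rad of a stop the roller pulls it home by itself.
- index_knob (a point): centre of the black hand knob (upright, 20 mm across, 21 mm high, top 94 mm above the bench, on an 8 mm stem) 66 mm from the table's axis, 45 degrees clockwise (seen from above) of the bare pin; as found it stands front right on the table. It turns with the platen. Three more like it stand between the other stations.
- pin_hole (a point): point on the upright axis of the bare pin at the height of its cross hole, 65 mm above the bench. It moves with the platen, whose axes it has. The hole is level, 5.6 mm wide, lightly countersunk, and goes right through the 14 mm shank.
- pin_top (a point): top centre of the bare pin, 11.5 mm above its hole. The pin turns in its nest with slight friction. Its hole starts up to 0.8 rad to either side of straight outward from the table's axis; the given poses do not show this turn: it must be seen or felt. A leg that meets the hole less than about 0.3 rad askew turns the pin and goes in (5 to 7 N); more askew, it stops at the surface.
- clip_coil (a point): centre of the round coil of the smaller hairpin clip, the end to hold it by: 20 mm across, 8 mm thick, lying flat. The clip is of 4 mm steel wire, 77 mm long. Axes are the clip's: x along the straight leg towards its tip, z square to its flat side. The straight leg is flush with the coil's -y side (its axis 8 mm to -y of this point); the wavy sprung leg lies at its +y side.
- clip_tip (a point): round tip of the smaller clip's straight leg, 67 mm ahead of the coil's centre in x and 8 mm to its -y side; same axes. It thins to 2.8 mm over its last 5 mm. The sprung leg's flared end lies 11 mm behind it in x and 11 mm to its +y side.
- clip_seat (a point): point on the axis of the smaller clip's straight leg, 30 mm behind its tip; same axes. It lies on the pin's axis at hole height when the clip is home. The sprung leg first meets the shank when this point is 18 mm short of the pin's axis, needs a push of about 10 N (peak near 14 mm short), and draws the clip home over the last few mm.
- clip_spring (a joint): how far the sprung leg of the smaller clip is bent open, rad: 0 relaxed, about 0.1 as it rides over the shank, back to 0.01 to 0.03 when it hugs the shank.
- clip_large: hairpin clip of the same shape for bigger pins: wire 6 mm thick, 115 mm long; too thick for the hole. Origin on its straight leg.
- pliers: pliers with blue handles, 57 x 150 x 14 mm, origin at the underside's centre
- chain: coiled piece of bicycle chain, 68 mm across, 8 mm high, origin at the underside's centre
- hex_key: L-shaped steel hex key, 36 x 93 x 6 mm, origin at the underside's centre

How it is judged:
On the way, in this order (a step that is already met when the one before it is completed fails the run):
1. the table stands on its next stop, with the bare pin at the front pointer (value of joint carousel between 1.53 and 1.61 rad), for 0.3 s.
2. the straight leg of the smaller clip is through the hole of the pin (distance between clip_seat and pin_hole below 0.02 m), for 0.05 s.
At the end, for the whole second after the job is handed in: The table rests on its next stop (1.571 rad, within 0.04); the smaller clip's straight leg is in the pin's hole with its seat point within 4 mm of the pin's axis at hole height and the clip lying level within 0.25 rad; the sprung leg has closed round the shank again (opened less than 0.045 rad) (all of step 1 and distance between clip_seat and pin_hole below 0.004 m and angle between clip_seat's own z axis and vertical below 0.25 rad and value of joint clip_spring below 0.045 rad); the robot touches nothing.
It fails at once if another tool or the large clip is shifted by more than 30 mm (distance of any of clip_large, pliers, chain, hex_key from where it was at the start of the episode above 0.03 m).
It also fails if it takes over 72 s, if anything falls off the work surface, if the arm or the gripper's body presses on something with over 40 N, if the wrist force passes 120 N, or if a joint passes its speed limit or range.

### The arm

A 6-joint arm with a two-finger parallel gripper is mounted at the origin on a cart in front of the work surface, level with it; the furniture and walls round the work are solid. World frame = base frame: x ahead of the robot, y to its left, z up, the work surface at z = 0. Lengths are in m, angles in rad, forces in N, time in s.
With the tool pointing down it reaches from about 0.325 to 0.9 m from the base axis. Payload 6.1 kg.
Tool frame: the origin (TCP) lies between the finger pads; the fingertips stand 19 mm ahead of it and the grasp point (between the pads) is the TCP; z points along the fingers, y is the line along which they close (so a half turn about z gives the same grasp; the last joint's range is limited). The gripper opens to 85 mm and grips with 20 to 120 N. Pads are 22 mm wide; open, the fingers measure 114 mm over their backs; the gripper's body (76 mm by 85 mm) begins 54 mm behind the grasp point. The pads swing forward as they close: fully open they stand 13 mm farther back than shut.
Start: joints at [-1.378, 0.22, 1.526, -0, 1.395, -0.126], TCP at [0.196, -0.594, 0.224] pointing down, gripper open.
Joint ranges: [-2.98, 2.98], [-0.91, 2.08], [0.09, 2.57], [-1.24, 4.39], [0.2, 2.65], [-2.68, 2.68]. Speed limits (rad/s): [2.57, 2.57, 3.01, 3.14, 3.14, 3.14].

### API

Orientations are given as a unit quaternion [w, x, y, z].
In Python, from workcell import r gives the robot as it stands.
- The arm moves only by the shell command python3 -m handwheel 'ROWS' [FORCE]. ROWS is JSON, a list of rows, each an object with "travel": the shift along the tool's x, y, z in m, a list of three; "yaw": the turn about the tool's z in degrees; "claw": the gripper command: -1 is fully open, 1 is shut, values between are in proportion. In form: [{"travel": [dx, dy, dz], "yaw": yaw, "claw": claw}, ...]. A call has 1 to 20 rows; each row shifts and turns the commanded pose from where the row before left it, along the tool's axes as they then stand; what a row does not reach is not made up. A row lasts 1/10 s, in which the tool goes at most 50 mm and 8.59 degrees, less where a joint would pass 70% of its speed; a pose out of reach is approached as far as the arm can. A call is refused whole if a number of a shift passes 0.05 or a number of a turn 8.59, either way. A call with a gripper value outside its range is refused whole. The fingers move at their own pace and stop on an object; FORCE is the grip in N (left out, the last holds). Time passes only in rows, so rows that do not move let the fingers close. It gives the time, the measured TCP pose, the force, the opening and the grip force at its end, in the units of the state.
- r.get_obs(): the state, without advancing time (a new reading comes with each control period).
- r.read_camera(name): name is "scene" or "side" or "wrist"; returns (picture, depth): 420x560x3 uint8, red, green, blue; 420x560 float32, m along the optical axis (not along the pixel's ray), 0 where there is no reading.
- r.camera_params(name): a dict with "vfov" (degrees; the focal length in pixels is half the picture's height over the tangent of half this angle, whatever the lens; pixels are square), "cx", "cy" (the principal point, pixels), "R" (3x3) and "t" (3): a world point X has camera coordinates R X + t; the wrist camera has in their place "hand_eye" (4x4, takes a point from camera to tool coordinates, whose origin is the TCP and whose axes are the flange's). Camera axes: x right, y down, z forward; pixel columns grow to the right and rows downward; lengths in m; the calibration is good to about 2 mm. The wrist camera is an equidistant fisheye: a pixel r from the principal point sees the ray r / f radians off the axis. A picture is of the moment at which its call begins: read the wrist's pose just before it. camera_params takes no time and is no camera call.
- r.sign_off(): hands the job in; it is judged then, once.
The state is a dict: "time": time; "q": joint angles; "joint_velocities": joint speeds; "tau": joint torques, N m; "eef_pos": TCP position; "eef_rot": TCP orientation; "wrist_force": force on the tool from outside, world axes, zero at the start; "torque": the same for the moment, N m; "grip_width": opening from 0.0 (shut) to 1.0 (fully open); "grasp_force": force on a finger pad.
Only numpy, scipy, OpenCV 4.12 (cv2) and the standard library are available. Lean on these libraries where they do the work, as an engineer would, in place of code of your own. Each camera call takes 0.05 s, during which the arm holds its last target. There are 200 camera calls.

## Working session

There is one attempt and no reset: what is moved stays moved. The work goes in short steps, Python scripts to look and compute and a shell command to move; the robot and the scene stay as the last step left them, time stands still between calls to the robot, and variables do not carry over. Pictures are saved under pics/ and viewed, at most 10 in all, crops included, and the job is handed in when it is done.

```bash
mkdir -p pics; cat > h.py <<'E'
import numpy as np, cv2
from workcell import r
from scipy.spatial.transform import Rotation as Ro
def f(p): return 210/np.tan(np.radians(p['vfov'])/2)
def ray(name,u,v,obs=None):
    p=r.camera_params(name); F=f(p)
    if name!='wrist':
        d=np.array([(u-p['cx'])/F,(v-p['cy'])/F,1]); R=np.array(p['R']);t=np.array(p['t'])
        return -R.T@t, R.T@d
    du=np.array([u-p['cx'],v-p['cy']]);rr=np.hypot(*du)+1e-9;th=rr/F
    d=np.r_[du/rr*np.sin(th),np.cos(th)]
    H=np.array(p['hand_eye']);q=obs['eef_rot'];T=Ro.from_quat([q[1],q[2],q[3],q[0]]).as_matrix()
    return T@H[:3,3]+np.array(obs['eef_pos']), T@H[:3,:3]@d
def plane(name,u,v,z,obs=None):
    o,d=ray(name,u,v,obs); return o+d*(z-o[2])/d[2]
def proj(name,X,obs=None):
    p=r.camera_params(name);F=f(p);X=np.array(X,float)
    if name!='wrist':
        c=np.array(p['R'])@X+np.array(p['t']); return np.array([p['cx']+F*c[0]/c[2],p['cy']+F*c[1]/c[2]])
    H=np.array(p['hand_eye']);q=obs['eef_rot'];T=Ro.from_quat([q[1],q[2],q[3],q[0]]).as_matrix()
    c=H[:3,:3].T@(T.T@(X-np.array(obs['eef_pos']))-H[:3,3])
    th=np.arctan2(np.hypot(c[0],c[1]),c[2]);k=F*th/np.hypot(c[0],c[1])
    return np.array([p['cx']+k*c[0],p['cy']+k*c[1]])
def snap(name,tag):
    o=r.get_obs(); im,d=r.read_camera(name); np.savez(f'pics/{tag}.npz',im=im,d=d,pos=o['eef_pos'],rot=o['eef_rot'])
    cv2.imwrite(f'pics/{tag}.png',im[:,:,::-1]); return o,im,d
E
python3 - <<'E'
from h import *
ims=[]
for n in ['scene','side','wrist']:
    o,im,d=snap(n,n+'0'); p=r.camera_params(n); print(n,p['vfov'],p['cx'],p['cy'], (-np.array(p['R']).T@np.array(p['t'])) if n!='wrist' else p['hand_eye'])
print(o)
E
```

```text
scene 47.26664965223624 282.1935652245414 200.39279417005713 [0.05778426 1.09752708 0.62165378]
side 42.324114128367626 273.1195184967812 204.00954511453585 [ 0.23764277 -0.4772797   0.61058966]
wrist 65.70646984690485 278.8502611445451 215.6223516005158 [[ 1.01265013e-04 -9.65676609e-01 -2.59747334e-01  6.47840061e-02]
 [ 9.99999094e-01  4.46518521e-04 -1.27018655e-03 -3.90184961e-04]
 [ 1.34257143e-03 -2.59746970e-01  9.65675779e-01 -1.49034826e-01]
 [ 0.00000000e+00  0.00000000e+00  0.00000000e+00  1.00000000e+00]]
{'time': 0.1, 'q': array([-1.37810579e+00,  2.21136249e-01,  1.52751195e+00,  5.96073768e-06,
        1.39468002e+00, -1.26125551e-01]), 'joint_velocities': array([ 0.00073574, -0.00246011, -0.0022156 , -0.00032332,  0.00067487,
       -0.00135131]), 'tau': array([ 8.40097855e-04, -4.98245716e+01, -3.90545583e+01, -8.97017526e-05,
        5.66072486e-03,  5.33891421e-05]), 'eef_pos': array([ 0.19577743, -0.59296025,  0.22290739]), 'eef_rot': array([-8.67400952e-04,  9.87321131e-01,  1.58733205e-01, -2.59444913e-05]), 'wrist_force': array([-0.25773542, -0.06389816,  0.01101144]), 'torque': array([ 0.0791055 , -0.05279919, -0.00936728]), 'grasp_force': 0.0, 'grip_width': 1.0018633387664762}
```

View pics/scene0.png

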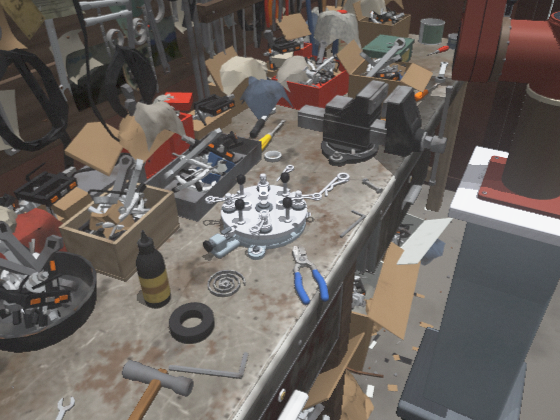

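View pics/side0.png

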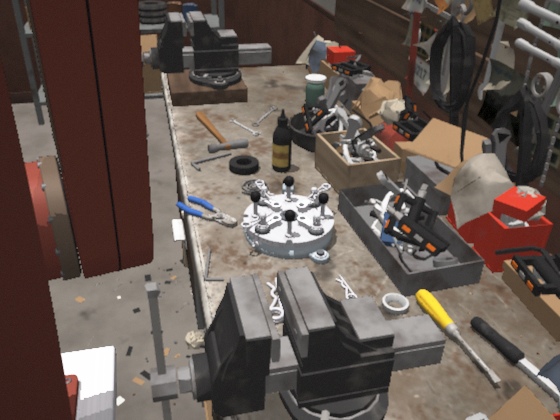

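View pics/wrist0.png

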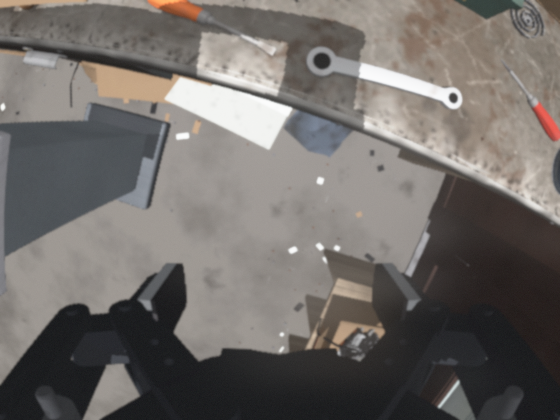

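The overviews show the index table (scene ≈ (265,213), side ≈ (290,218)). Clips lie near scene (330,186) and (373,185), side (275,298) and (345,287), close to the vise. The wrist camera doesn't see the work yet.

```bash
python3 - <<'E'
from h import *
for n,pts in {'scene':[(265,211,.039),(241,178,.094),(285,177,.094),(287,203,.094),(239,205,.094),(330,187,.004),(346,176,.004),(373,185,.004),(360,215,.004),(312,275,.007),(350,145,.05)],
 'side':[(290,217,.039),(255,197,.094),(290,215,.094),(323,198,.094),(288,182,.094),(275,298,.004),(345,287,.004),(207,265,.004),(205,210,.007),(315,275,.1)]}.items():
    for u,v,z in pts: print(n,u,v,plane(n,u,v,z).round(3))
a=cv2.imread('pics/scene0.png')[160:280,190:400]; b=cv2.imread('pics/side0.png')[170:330,190:370]
a=cv2.resize(a,None,fx=3.8,fy=3.8,interpolation=2)[:, :]; cv2.imwrite('pics/c1.png',a)
cv2.imwrite('pics/c2.png',cv2.resize(b,None,fx=3.7,fy=3.7,interpolation=2))
E
```

```text
scene 265 211 [0.476 0.414 0.039]
scene 241 178 [0.538 0.401 0.094]
scene 285 177 [0.459 0.356 0.094]
scene 287 203 [0.412 0.437 0.094]
scene 239 205 [0.49  0.485 0.094]
scene 330 187 [0.413 0.221 0.004]
scene 346 176 [0.398 0.159 0.004]
scene 373 185 [0.327 0.167 0.004]
scene 360 215 [0.312 0.292 0.004]
scene 312 275 [0.322 0.51  0.007]
scene 350 145 [0.419 0.088 0.05 ]
side 290 217 [0.488 0.397 0.039]
side 255 197 [0.417 0.395 0.094]
side 290 215 [0.466 0.32  0.094]
side 323 198 [0.543 0.366 0.094]
side 288 182 [0.494 0.441 0.094]
side 275 298 [0.413 0.207 0.004]
side 345 287 [0.539 0.21  0.004]
side 207 265 [0.312 0.322 0.004]
side 205 210 [0.332 0.51  0.007]
side 315 275 [0.457 0.137 0.1  ]
```

View pics/c2.png

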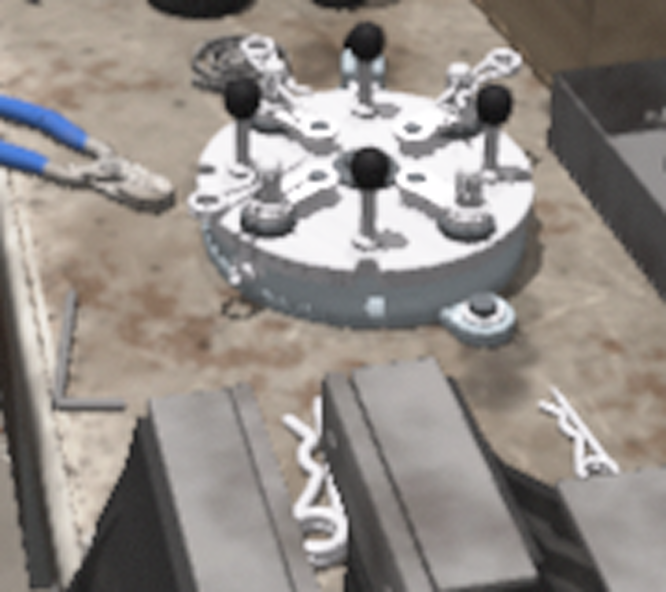

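View pics/c1.png

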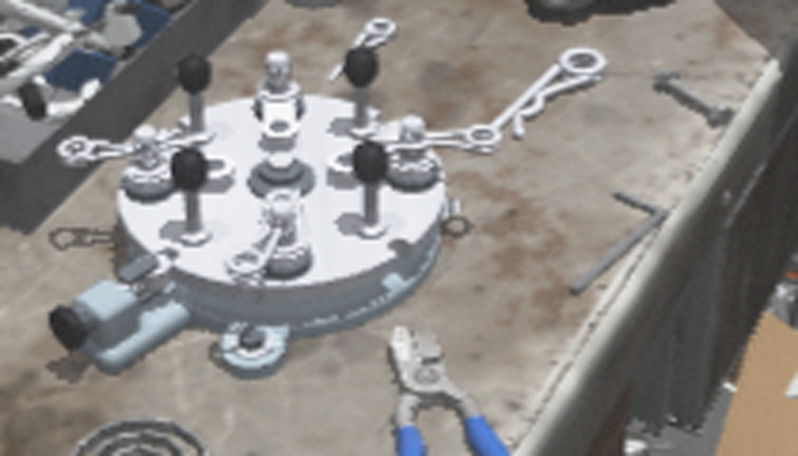

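```bash
python3 - <<'E'
from h import *
# dark knobs: blobs
for n,(u0,u1,v0,v1) in {'scene':(215,320,165,250),'side':(240,340,170,245)}.items():
    im=np.load(f'pics/{n}0.npz')['im']; m=np.zeros(im.shape[:2],np.uint8)
    m[v0:v1,u0:u1]=(im[v0:v1,u0:u1].max(2)<45)
    k,l,s,c=cv2.connectedComponentsWithStats(m)
    for i in range(1,k):
        if s[i,4]>15: print(n,s[i],c[i].round(1),plane(n,*c[i],.0835).round(4))
    g=im[v0:v1,u0:u1].min(2); m=np.zeros(im.shape[:2],np.uint8); m[v0:v1,u0:u1]=g>165
    k,l,s,c=cv2.connectedComponentsWithStats(m); i=1+s[1:,4].argmax(); print('white',s[i])
E
```

```text
white [ 221  181   87   54 2082]
side [240 170  17   5  69] [246.9 171.7] [0.4253 0.5205 0.0835]
side [275 170  13   2  21] [281.2 170.4] [0.4976 0.5123 0.0835]
side [283 178  10   8  52] [288.1 181.8] [0.4992 0.4605 0.0835]
side [251 193   9   9  59] [255.1 197.3] [0.4207 0.4121 0.0835]
side [319 194   9  10  60] [322.8 198.9] [0.5476 0.3802 0.0835]
side [285 212  10   9  66] [289.5 216.3] [0.4685 0.3317 0.0835]
white [ 240  179   95   64 2567]
```

The crop shows the bare pin at scene ≈ (263,180). The small clip's coil is at scene ≈ (289,167) and the large one at ≈ (343,176). The knobs sit at scene ≈ (241,179), (285,178), (287,202) and (240,204).

```bash
python3 - <<'E'
from h import *
S=[(285.3,177.6),(287.4,202.1),(240,203.9),(241.3,179.2)]
D=[(289.5,216.3),(255.1,197.3),(288.1,181.8),(322.8,198.9)]
def tri(a,b):
    o1,d1=ray('scene',*a);o2,d2=ray('side',*b);t=np.linalg.lstsq(np.c_[d1,-d2],o2-o1,rcond=None)[0]
    p,q=o1+d1*t[0],o2+d2*t[1];return (p+q)/2,np.linalg.norm(p-q)
P=[]
for a,b in zip(S,D):
    p,e=tri(a,b);P.append(p);print(plane('scene',*a,.0835).round(4),plane('side',*b,.0835).round(4),p.round(4),round(e,4))
P=np.array(P);c=P.mean(0);print('c',c,np.linalg.norm(P[:,:2]-c[:2],axis=1),np.degrees(np.arctan2(*(P-c)[:,[1,0]].T)))
# small clip: scene coil crop(380,28), tip end crop(335,78); side crop coil (598,465) tip (545,400)
for n,(x,y),s,o in [('scene',(380,28),3.8,(190,160)),('scene',(335,78),3.8,(190,160)),('side',(600,468),3.7,(190,170)),('side',(548,393),3.7,(190,170)),
 ('scene',(582,62),3.8,(190,160)),('scene',(490,130),3.8,(190,160)),('side',(320,535),3.7,(190,170)),('side',(290,420),3.7,(190,170))]:
    print(n,plane(n,x/s+o[0],y/s+o[1],.004).round(4))
# vise extents via depth in the side image
d=np.load('pics/side0.npz')['d']
for u,v in [(245,285),(270,345),(290,275),(315,300),(345,375),(400,345),(365,300)]:
    o,dr=ray('side',u,v); print((u,v),(o+dr*d[v,u]).round(3))
print(r.get_obs()['eef_rot'])
E
```

```text
[0.4654 0.3433 0.0835] [0.4684 0.3318 0.0835] [0.4693 0.3372 0.0795] 0.0014
[0.4196 0.4208 0.0835] [0.4207 0.412  0.0835] [0.4216 0.417  0.0805] 0.0001
[0.4988 0.4683 0.0835] [0.4992 0.4603 0.0835] [0.5007 0.4653 0.0808] 0.0004
[0.5448 0.3909 0.0835] [0.5476 0.3801 0.0835] [0.5491 0.3855 0.0797] 0.0013
c [0.48520379 0.40126709 0.08015606] [0.06595262 0.06549339 0.06591044 0.06580986] [-103.91255622  166.09607754   76.36253232  -13.86657996]
scene [0.5378 0.1841 0.004 ]
scene [0.5347 0.2513 0.004 ]
side [0.5426 0.1836 0.004 ]
side [0.5373 0.241  0.004 ]
scene [0.4037 0.163  0.004 ]
scene [0.4234 0.2599 0.004 ]
side [0.406 0.167 0.004]
side [0.4106 0.2469 0.004 ]
(245, 285) [0.333 0.046 0.175]
(270, 345) [ 0.343 -0.048  0.162]
(290, 275) [0.392 0.052 0.176]
(315, 300) [ 0.409 -0.002  0.177]
(345, 375) [ 0.444 -0.038  0.079]
(400, 345) [ 0.528 -0.013  0.088]
(365, 300) [0.496 0.04  0.126]
[-7.80076628e-04  9.87323020e-01  1.58721913e-01 -1.53256466e-05]
```

Table axis is at (0.485, 0.401), knob radius 65.8 mm (expected 66), and the knob to push is at −103.9°, (0.469, 0.337). So the front lies at −149°. The small clip's coil is ≈ (0.540, 0.184), tip towards +y. First I'll raise the arm and go over the table.

```bash
python3 -m handwheel '[{"travel":[0,0,-0.04],"yaw":0,"claw":-1},{"travel":[0,0,-0.04],"yaw":0,"claw":-1},{"travel":[0.0275,-0.04,0],"yaw":0,"claw":-1},{"travel":[0.0275,-0.04,0],"yaw":0,"claw":-1},{"travel":[0.0275,-0.04,0],"yaw":0,"claw":-1},{"travel":[0.0275,-0.04,0],"yaw":0,"claw":-1},{"travel":[0.0275,-0.04,0],"yaw":0,"claw":-1},{"travel":[0.0275,-0.04,0],"yaw":0,"claw":-1},{"travel":[0.0275,-0.04,0],"yaw":0,"claw":-1},{"travel":[0.0275,-0.04,0],"yaw":0,"claw":-1},{"travel":[0.0275,-0.04,0],"yaw":0,"claw":-1},{"travel":[0.0275,-0.04,0],"yaw":0,"claw":-1},{"travel":[0.0275,-0.04,0],"yaw":0,"claw":-1},{"travel":[0.0275,-0.04,0],"yaw":0,"claw":-1},{"travel":[0.0275,-0.04,0],"yaw":0,"claw":-1},{"travel":[0.0275,-0.04,0],"yaw":0,"claw":-1},{"travel":[0.0275,-0.04,0],"yaw":0,"claw":-1},{"travel":[0.0275,-0.04,0],"yaw":0,"claw":-1},{"travel":[0.0275,-0.04,0],"yaw":0,"claw":-1}]'
python3 -m handwheel '[{"travel":[0.0275,-0.04,0],"yaw":0,"claw":-1},{"travel":[0.0275,-0.04,0],"yaw":0,"claw":-1},{"travel":[0.0275,-0.04,0],"yaw":0,"claw":-1},{"travel":[0,0,0],"yaw":-8.25,"claw":-1},{"travel":[0,0,0],"yaw":-8.25,"claw":-1},{"travel":[0,0,0],"yaw":-8.25,"claw":-1},{"travel":[0,0,0],"yaw":-8.25,"claw":-1},{"travel":[0,0,0],"yaw":-8.25,"claw":-1},{"travel":[0,0,0],"yaw":-8.25,"claw":-1},{"travel":[0,0,0],"yaw":-8.25,"claw":-1},{"travel":[0,0,0],"yaw":0,"claw":-1},{"travel":[0,0,0],"yaw":0,"claw":-1}]'
cat >> h.py <<'E'
def tang(o):
    q=o['eef_rot'];T=Ro.from_quat([q[1],q[2],q[3],q[0]]).as_matrix();return T,np.degrees(np.arctan2(T[1,0],T[0,0]))
def to(o,X): # world target -> tool travel
    T,a=tang(o);return (T.T@(np.array(X)-o['eef_pos'])).round(4)
E
python3 - <<'E'
from h import *
o,im,d=snap('wrist','w1');print(tang(o)[1],to(o,[.4693,.3372,.096]),o['q'],o['time'])
m=(im.max(2)<45)
for X in ([.4693,.3372,.094],[.540,.184,.004]): print(proj('wrist',X,o))
E
```

```text
time: 2.05
eef_pos: [0.4266, 0.201, 0.3038]
eef_rot: [0.0, 0.987, 0.159, 0.0]
wrist_force: [0.7, -1.2, -0.5]
grip_width: 0.995
grasp_force: 0.0
time: 3.25
eef_pos: [0.4673, 0.3385, 0.3036]
eef_rot: [-0.0, 0.789, 0.614, -0.0]
wrist_force: [0.5, -0.3, 0.0]
grip_width: 1.0
grasp_force: 0.0
75.7947951626636 [-0.0007  0.0023  0.2076] [4.90252014e-01 6.56871410e-02 1.54990099e+00 4.19595968e-05
 1.52651025e+00 7.38177804e-01] 3.25
[281.9137192  189.87356747]
[350.65185301 264.44059015]
```

View pics/w1.png

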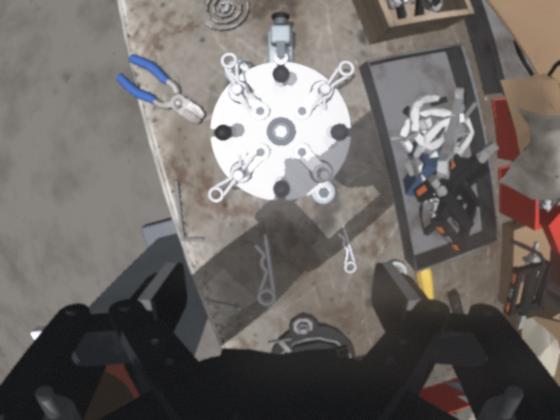

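The wrist view confirms it: knob predicted (282,190), seen (281,189); small clip coil at (350,266); bare pin at (322,175). Descending on the knob, gripping lightly, then turning 90° clockwise.

```bash
python3 -m handwheel '[{"travel":[-0.0007,0.0023,0.0415],"yaw":0,"claw":-1},{"travel":[0,0,0.0415],"yaw":0,"claw":-1},{"travel":[0,0,0.0415],"yaw":0,"claw":-1},{"travel":[0,0,0.0415],"yaw":0,"claw":-1},{"travel":[0,0,0.0415],"yaw":0,"claw":-1},{"travel":[0,0,0],"yaw":0,"claw":0.3},{"travel":[0,0,0],"yaw":0,"claw":0.6},{"travel":[0,0,0],"yaw":0,"claw":1},{"travel":[0,0,0],"yaw":0,"claw":1},{"travel":[0,0,0],"yaw":0,"claw":1},{"travel":[0,0,0],"yaw":0,"claw":1},{"travel":[0,0,0],"yaw":0,"claw":1}]' 40
```

```text
time: 4.5
eef_pos: [0.4698, 0.3375, 0.0971]
eef_rot: [0.0, 0.788, 0.616, 0.001]
wrist_force: [-0.3, 1.1, -1.1]
grip_width: -0.001
grasp_force: 0.0
```

The fingers closed on nothing, so I'll look.

```bash
python3 - <<'E'
from h import *
o,im,d=snap('scene','s2');o,im2,d=snap('side','d2')
a=cv2.resize(im[140:270,200:330],(390,390),interpolation=2);b=cv2.resize(im2[150:280,225,None] if 0 else im2[140:270,230:360],(390,390),interpolation=2)
cv2.imwrite('pics/e2.png',np.hstack([a,b])[:,:,::-1])
E
```

```text
(no output)
```

View pics/e2.png

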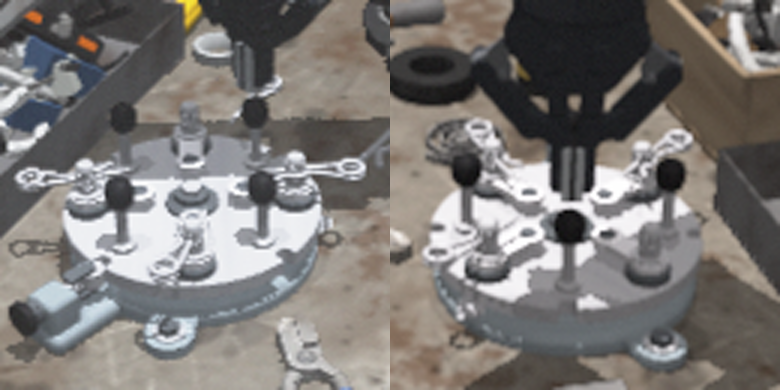

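```bash
python3 - <<'E'
from h import *
def tri(a,b):
    o1,d1=ray('scene',*a);o2,d2=ray('side',*b);t=np.linalg.lstsq(np.c_[d1,-d2],o2-o1,rcond=None)[0]
    p,q=o1+d1*t[0],o2+d2*t[1];return (p+q)/2,np.linalg.norm(p-q)
print(tri((285,170),(290,206)), tri((285,173.5),(289.5,211.5)),tri((285.3,177.6),(289.5,216.3)))
for X in ([.4698,.3375,.078],[.4698,.3375,.0971],[.4693,.3372,.094],[.4693,.3372,.0835]): print(proj('scene',X),proj('side',X))
for n in('s2','d2'):
    d=np.load(f'pics/{n}.npz')['d']; c=(285,168) if n=='s2' else (290,200); nm='scene' if n=='s2' else 'side'
    for dv in (0,6,9,12):
        o,dr=ray(nm,c[0],c[1]+dv);print(n,dv,(o+dr*d[c[1]+dv,c[0]]).round(4))
E
```

```text
(array([0.46945799, 0.33921483, 0.09995084]), np.float64(0.0029703884653427075)) (array([0.46938761, 0.3377647 , 0.08979235]), np.float64(0.0008123572738541865)) (array([0.46934609, 0.33724927, 0.07952323]), np.float64(0.001428022997469158))
[284.79445326 178.0105707 ] [289.35920305 217.12571581]
[284.69496362 170.31423952] [289.70844395 208.27127072]
[284.98767872 171.56469474] [289.42844987 209.83272396]
[285.04081396 175.80128454] [289.23735927 214.70740809]
s2 0 [0.4634 0.3478 0.11  ]
s2 6 [0.4668 0.3418 0.0912]
s2 9 [0.4659 0.3437 0.0851]
s2 12 [0.4652 0.3453 0.0787]
d2 0 [0.4665 0.3261 0.1215]
d2 6 [0.467  0.3262 0.109 ]
d2 9 [0.4884 0.4005 0.0556]
d2 12 [0.4683 0.3293 0.0943]
```

Both views put the shut fingertips at z≈0.10, above the knob top, so they sit about 20 mm higher than stated. I'll open part way, go lower, and close again.

```bash
python3 -m handwheel '[{"travel":[0,0,0],"yaw":0,"claw":0.0},{"travel":[0,0,0],"yaw":0,"claw":0.0},{"travel":[0,0,0],"yaw":0,"claw":0.0},{"travel":[0,0,0],"yaw":0,"claw":0.0},{"travel":[0,0,0.007],"yaw":0,"claw":0.0},{"travel":[0,0,0.007],"yaw":0,"claw":0.0},{"travel":[0,0,0.005],"yaw":0,"claw":0.0},{"travel":[0,0,0],"yaw":0,"claw":1},{"travel":[0,0,0],"yaw":0,"claw":1},{"travel":[0,0,0],"yaw":0,"claw":1},{"travel":[0,0,0],"yaw":0,"claw":1},{"travel":[0,0,0],"yaw":0,"claw":1}]' 40
python3 - <<'E'
from h import *
o,im,d=snap('scene','s3');o,im2,d=snap('side','d3'); o,im3,d=snap('wrist','w3')
a=cv2.resize(im[140:270,200:330],(390,390),interpolation=2);b=cv2.resize(im2[140:270,230:360],(390,390),interpolation=2)
cv2.imwrite('pics/e3.png',np.hstack([a,b])[:,:,::-1])
E
```

```text
time: 5.8
eef_pos: [0.4693, 0.337, 0.0769]
eef_rot: [0.0, 0.788, 0.616, -0.0]
wrist_force: [2.7, -0.8, -6.3]
grip_width: 0.203
grasp_force: 39.2
```

Gripped (opening ≈17 mm, 39 N). Now the arc.

```bash
python3 -m handwheel '[{"travel":[0.0007,-0.0094,0],"yaw":8.18,"claw":1},{"travel":[0.0007,-0.0094,0],"yaw":8.18,"claw":1},{"travel":[0.0007,-0.0094,0],"yaw":8.18,"claw":1},{"travel":[0.0007,-0.0094,0],"yaw":8.18,"claw":1},{"travel":[0.0007,-0.0094,0],"yaw":8.18,"claw":1},{"travel":[0.0007,-0.0094,0],"yaw":8.18,"claw":1},{"travel":[0.0007,-0.0094,0],"yaw":8.18,"claw":1},{"travel":[0.0007,-0.0094,0],"yaw":8.18,"claw":1},{"travel":[0.0007,-0.0094,0],"yaw":8.18,"claw":1},{"travel":[0.0007,-0.0094,0],"yaw":8.18,"claw":1},{"travel":[0.0007,-0.0094,0],"yaw":8.18,"claw":1},{"travel":[0,0,0],"yaw":0,"claw":1},{"travel":[0,0,0],"yaw":0,"claw":1},{"travel":[0,0,0],"yaw":0,"claw":1},{"travel":[0,0,0],"yaw":0,"claw":1}]' 40
python3 - <<'E'
from h import *
o=r.get_obs();T,a=tang(o);p=o['eef_pos']-np.array([.4852,.4013,0]);print(a,np.hypot(*p[:2]),np.degrees(np.arctan2(p[1],p[0])),o['q'])
E
```

```text
time: 7.45
eef_pos: [0.4216, 0.4164, 0.0769]
eef_rot: [0.001, 0.993, -0.122, -0.0]
wrist_force: [3.2, -4.8, -6.3]
grip_width: 0.2
grasp_force: 40.9
-13.967046935013201 0.06536885205867939 166.6353053191847 [ 6.46999550e-01  2.92168685e-01  1.73206578e+00 -1.58752834e-03
  1.11896335e+00  2.46226123e+00]
```

```bash
python3 -m handwheel '[{"travel":[0,0,0],"yaw":0,"claw":0},{"travel":[0,0,0],"yaw":0,"claw":0},{"travel":[0,0,0],"yaw":0,"claw":0},{"travel":[0,0,-0.03],"yaw":0,"claw":0},{"travel":[0,0,-0.04],"yaw":0,"claw":-1},{"travel":[0,0,-0.04],"yaw":0,"claw":-1},{"travel":[0,0,-0.03],"yaw":0,"claw":-1},{"travel":[0,0,0],"yaw":-8.4,"claw":-1},{"travel":[0,0,0],"yaw":-8.4,"claw":-1},{"travel":[0,0,0],"yaw":-8.4,"claw":-1},{"travel":[0,0,0],"yaw":-8.4,"claw":-1},{"travel":[0,0,0],"yaw":-8.4,"claw":-1},{"travel":[0,0,0],"yaw":-8.4,"claw":-1},{"travel":[0,0,0],"yaw":-8.4,"claw":-1},{"travel":[0,0,0],"yaw":-8.4,"claw":-1},{"travel":[0,0,0],"yaw":-8.4,"claw":-1},{"travel":[0,0,0],"yaw":-8.4,"claw":-1},{"travel":[0,0,0],"yaw":-8.4,"claw":-1},{"travel":[0,0,0],"yaw":-8.4,"claw":-1}]' 40
python3 - <<'E'
from h import *
o=r.get_obs();print(tang(o)[1],o['eef_pos'],'to view',to(o,[.54,.17,.20]))
E
```

```text
time: 9.35
eef_pos: [0.4216, 0.4181, 0.2182]
eef_rot: [-0.0, 0.724, 0.69, 0.001]
wrist_force: [-0.5, 1.0, 0.7]
grip_width: 1.001
grasp_force: 0.0
87.20155948638339 [0.42158345 0.41805475 0.21816108] to view [-0.242   0.1304  0.018 ]
```

```bash
python3 -m handwheel '[{"travel":[-0.04,0.0215,0],"yaw":0,"claw":-1},{"travel":[-0.04,0.0215,0],"yaw":0,"claw":-1},{"travel":[-0.04,0.0215,0],"yaw":0,"claw":-1},{"travel":[-0.04,0.0215,0],"yaw":0,"claw":-1},{"travel":[-0.04,0.0215,0],"yaw":0,"claw":-1},{"travel":[-0.04,0.0215,0],"yaw":0,"claw":-1},{"travel":[0,0,0],"yaw":0,"claw":-1},{"travel":[0,0,0],"yaw":0,"claw":-1}]' 40
python3 - <<'E'
from h import *
o,im,d=snap('wrist','w4');print(tang(o)[1],o['eef_pos'])
pc=np.array([.4852,.4013,0])+.072*np.array([np.cos(np.radians(-148.9)),np.sin(np.radians(-148.9)),0])
a=proj('wrist',[.54,.21,.004],o).astype(int);b=proj('wrist',pc+[0,0,.0765],o).astype(int);print(a,b)
def crop(c,h,s):
    x=max(0,min(560-2*h,c[0]-h));y=max(0,min(420-2*h,c[1]-h));print('org',x,y);return cv2.resize(im[y:y+2*h,x:x+2*h],(s,s),interpolation=cv2.INTER_CUBIC)
cv2.imwrite('pics/e4.png',np.hstack([crop(a,50,400),crop(b,50,400)])[:,:,::-1])
E
```

```text
time: 10.15
eef_pos: [0.5376, 0.1702, 0.218]
eef_rot: [-0.0, 0.727, 0.686, 0.001]
wrist_force: [0.3, 0.8, -0.4]
grip_width: 1.002
grasp_force: 0.0
86.69507452708518 [0.53763055 0.17020283 0.21795563]
[279 153] [147  12]
org 229 103
org 97 0
```

View pics/e4.png

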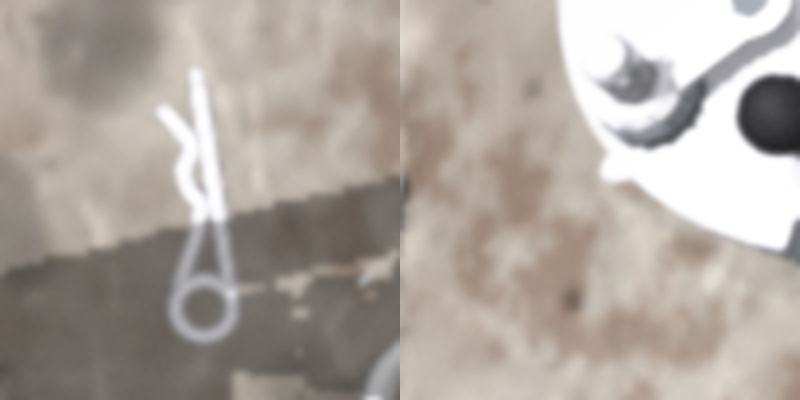

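The left crop shows the small clip: coil at px (280,180), tip at (278,120.5), straight leg on the right, so it lies right side up. The right crop shows the bare pin top at px (150,14), above the pointer (149,42), so the table is at its stop.

```bash
python3 - <<'E'
from h import *
z=np.load('pics/w4.npz');o=dict(eef_pos=z['pos'],eef_rot=z['rot'])
c=plane('wrist',280,180.25,.004,o);t=plane('wrist',278,120.5,.004,o);print(c,t,np.hypot(*(t-c)[:2]))
a=np.degrees(np.arctan2((t-c)[1],(t-c)[0]))+np.degrees(np.arctan2(8,67));print('clip x ang',a,'tool',tang(o)[1])
print('side view pointer', plane('wrist',149.5,42,.03,o))
# grip widths check
lo=r.get_obs();print('yaw',tang(lo)[1]-a); print(to(lo,[c[0],c[1],.0]))
E
```

```text
[0.53863052 0.18008738 0.004     ] [0.54026602 0.24724624 0.004     ] 0.06717877025312226
clip x ang 95.4140170674905 tool 86.69507452708518
side view pointer [0.40670116 0.34827565 0.03      ]
yaw -8.618502025339197
[0.0088 0.0009 0.2179]
```

```bash
python3 -m handwheel '[{"travel":[0.0088,0.0009,0],"yaw":0,"claw":0.3},{"travel":[0,0,0],"yaw":-4.3,"claw":0.3},{"travel":[0,0,0],"yaw":-4.3,"claw":0.3},{"travel":[0,0,0.0376],"yaw":0,"claw":0.3},{"travel":[0,0,0.0376],"yaw":0,"claw":0.3},{"travel":[0,0,0.0376],"yaw":0,"claw":0.3},{"travel":[0,0,0.0376],"yaw":0,"claw":0.3},{"travel":[0,0,0.0376],"yaw":0,"claw":0.3},{"travel":[0,0,0],"yaw":0,"claw":0.3},{"travel":[0,0,0],"yaw":0,"claw":0.3}]' 60
python3 - <<'E'
from h import *
o,im,d=snap('wrist','w5');print(tang(o)[1],to(o,[.5386,.1801,0]),d.min())
cv2.imwrite('pics/e5.png',cv2.resize(im[200:400,180:380],(600,600),interpolation=2)[:,:,::-1])
o,im,d=snap('scene','s5');x=proj('scene',[.5386,.18,.01]).astype(int);print(x)
E
```

```text
time: 11.2
eef_pos: [0.5378, 0.181, 0.0295]
eef_rot: [-0.001, 0.672, 0.741, -0.001]
wrist_force: [0.8, -0.2, 0.5]
grip_width: 0.351
grasp_force: 0.0
95.54994150904704 [-0.001   0.0008  0.0295] 0.0
[290 164]
```

```bash
python3 -m handwheel '[{"travel":[-0.001,0.0008,0.005],"yaw":0,"claw":0.3},{"travel":[0,0,0.004],"yaw":0,"claw":0.3},{"travel":[0,0,0],"yaw":0,"claw":0.3}]'; python3 -m handwheel '[{"travel":[0,0,0.003],"yaw":0,"claw":0.3},{"travel":[0,0,0],"yaw":0,"claw":0.3}]'; python3 -m handwheel '[{"travel":[0,0,0.003],"yaw":0,"claw":0.3},{"travel":[0,0,0],"yaw":0,"claw":0.3}]'
```

```text
time: 11.6
eef_pos: [0.5395, 0.1785, 0.0206]
eef_rot: [0.0, 0.673, 0.74, 0.0]
wrist_force: [-0.4, 0.1, 0.2]
grip_width: 0.349
grasp_force: 0.0
time: 11.8
eef_pos: [0.5392, 0.1784, 0.0171]
eef_rot: [-0.0, 0.673, 0.74, -0.0]
wrist_force: [-0.1, -0.2, 1.2]
grip_width: 0.35
grasp_force: 0.0
time: 12.0
eef_pos: [0.5391, 0.1785, 0.0139]
eef_rot: [-0.0, 0.673, 0.74, -0.0]
wrist_force: [0.4, 0.1, -0.0]
grip_width: 0.344
grasp_force: 0.0
```

```bash
python3 -m handwheel '[{"travel":[0.0015,0,0.004],"yaw":0,"claw":0.3},{"travel":[0,0,0],"yaw":0,"claw":0.3}]'; python3 -m handwheel '[{"travel":[0,0,0.003],"yaw":0,"claw":0.3},{"travel":[0,0,0],"yaw":0,"claw":0.3}]'; python3 -m handwheel '[{"travel":[0,0,0.002],"yaw":0,"claw":0.3},{"travel":[0,0,0],"yaw":0,"claw":0.3}]'
```

```text
time: 12.2
eef_pos: [0.5388, 0.1802, 0.0098]
eef_rot: [-0.0, 0.673, 0.74, -0.0]
wrist_force: [-0.2, 0.8, -0.0]
grip_width: 0.353
grasp_force: 0.0
time: 12.4
eef_pos: [0.5389, 0.1801, 0.0069]
eef_rot: [-0.0, 0.673, 0.74, -0.0]
wrist_force: [0.3, -0.5, 0.2]
grip_width: 0.351
grasp_force: 0.0
time: 12.6
eef_pos: [0.5391, 0.18, 0.0052]
eef_rot: [-0.0, 0.673, 0.74, -0.0]
wrist_force: [-0.0, -0.6, 0.8]
grip_width: 0.349
grasp_force: 0.0
```

```bash
python3 - <<'E'
from h import *
o,im,d=snap('wrist','w6');print(o['eef_pos'],o['wrist_force'])
cv2.imwrite('pics/e6.png',cv2.resize(im[170:370,180:380],(600,600),interpolation=2)[:,:,::-1])
E
```

```text
[0.539099   0.18004527 0.0051551 ] [-0.01127829 -0.5836882   0.81084606]
```

View pics/e6.png

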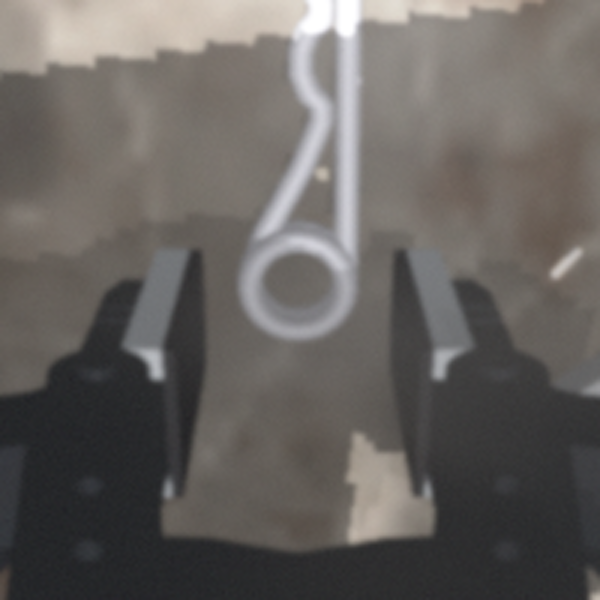

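The coil is centred between the pads, and they are still above the bench. I'll go down in small steps.

```bash
for i in 1 2 3; do python3 -m handwheel '[{"travel":[0,0,0.002],"yaw":0,"claw":0.3},{"travel":[0,0,0],"yaw":0,"claw":0.3}]' | grep -E "eef_pos|wrist"; done
```

```text
eef_pos: [0.5391, 0.1801, 0.0032]
wrist_force: [0.1, -0.3, -0.8]
eef_pos: [0.539, 0.18, 0.0011]
wrist_force: [0.4, 0.5, 0.1]
eef_pos: [0.539, 0.18, -0.0009]
wrist_force: [1.0, 0.2, -0.5]
```

```bash
for i in 1 2; do python3 -m handwheel '[{"travel":[0,0,0.002],"yaw":0,"claw":0.3},{"travel":[0,0,0],"yaw":0,"claw":0.3}]' | grep -E "eef_pos|wrist"; done
```

```text
eef_pos: [0.5391, 0.18, -0.0029]
wrist_force: [-0.2, 0.1, 0.1]
eef_pos: [0.539, 0.1801, -0.0049]
wrist_force: [-0.3, -0.2, -0.1]
```

Still free at −5 mm. I'll try closing here.

```bash
python3 -m handwheel '[{"travel":[0,0,0],"yaw":0,"claw":1},{"travel":[0,0,0],"yaw":0,"claw":1},{"travel":[0,0,0],"yaw":0,"claw":1},{"travel":[0,0,0],"yaw":0,"claw":1}]' 60
```

```text
time: 14.05
eef_pos: [0.5394, 0.1801, -0.0044]
eef_rot: [0.0, 0.673, 0.74, 0.0]
wrist_force: [0.4, -0.7, -0.2]
grip_width: 0.192
grasp_force: 58.6
```

Gripped (same width as the 20 mm knob). Now lift and go to a viewpoint outside the pin, to see which way its hole points.

```bash
python3 -m handwheel '[{"travel":[0,0,0],"yaw":0,"claw":1},{"travel":[0,0,-0.025],"yaw":0,"claw":1},{"travel":[0,0,-0.05],"yaw":0,"claw":1},{"travel":[0,0,-0.05],"yaw":0,"claw":1},{"travel":[0.0147,-0.04,0],"yaw":0,"claw":1},{"travel":[0.0147,-0.04,0],"yaw":0,"claw":1},{"travel":[0.0147,-0.04,0],"yaw":0,"claw":1},{"travel":[0.0147,-0.04,0],"yaw":0,"claw":1},{"travel":[0.0147,-0.04,0],"yaw":0,"claw":1},{"travel":[0,0,0],"yaw":-8.5,"claw":1},{"travel":[0,0,0],"yaw":-8.5,"claw":1},{"travel":[0,0,0],"yaw":-8.5,"claw":1},{"travel":[0,0,0.03],"yaw":0,"claw":1},{"travel":[0,0,0.03],"yaw":0,"claw":1},{"travel":[0,0,0],"yaw":0,"claw":1},{"travel":[0,0,0],"yaw":0,"claw":1}]' 100
cat > pinview.py <<'E'
from h import *
import sys
tag=sys.argv[1];o,im,d=snap('wrist',tag);print(tang(o)[1],o['eef_pos'],o['grip_width'])
P=[.4236,.3641]
b=proj('wrist',P+[.065],o);print('hole px',b,'top',proj('wrist',P+[.0765],o),'washer',proj('wrist',P+[.055],o))
for a in (-60,-40,-20,0,20,40,60):
    t=np.radians(-148.9+a);print(a,proj('wrist',[P[0]+.007*np.cos(t),P[1]+.007*np.sin(t),.065],o).round(1))
def crop(c,h,s):
    x=int(max(0,min(560-2*h,c[0]-h)));y=int(max(0,min(420-2*h,c[1]-h)));print('org',x,y);return cv2.resize(im[y:y+2*h,x:x+2*h],(s,s),interpolation=cv2.INTER_CUBIC)
t=proj('wrist',o['eef_pos']+tang(o)[0]@np.array([.035,0,0]),o);print(t)
cv2.imwrite(f'pics/{tag}c.png',np.hstack([crop(b,20,400),crop(t,100,400)])[:,:,::-1])
E
python3 pinview.py w7
```

```text
time: 15.65
eef_pos: [0.3326, 0.2341, 0.0603]
eef_rot: [-0.001, 0.493, 0.87, -0.001]
wrist_force: [-0.1, 0.7, 1.1]
grip_width: 0.17
grasp_force: 98.2
120.93396835756579 [0.33260653 0.23407067 0.06034936] 0.170057805518278
hole px [537.98804324 151.90326475] top [551.49518208 154.15758521] washer [527.07007625 150.17442549]
-60 [534.7 140.6]
-40 [532.4 143.1]
-20 [530.7 146.6]
0 [529.9 150.8]
20 [530.1 155.1]
40 [531.2 159. ]
60 [533.1 162.1]
[280.46259992 197.85254747]
org 517 131
org 180 97
```

View pics/w7c.png

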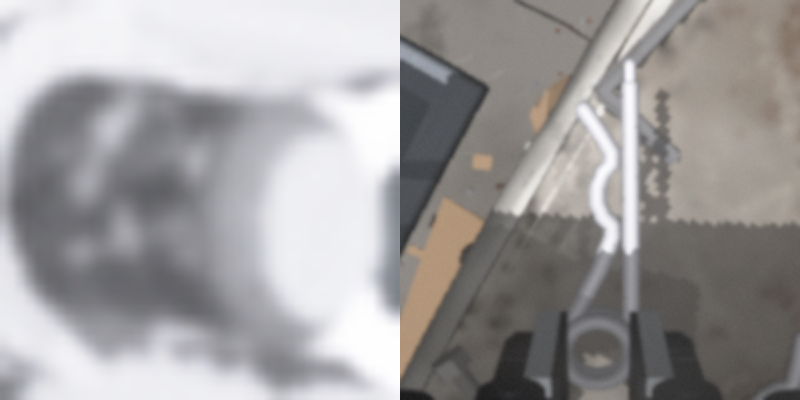

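The crop shows the pin lying along the image row, top disc at px (548,152), with a patchy shank around (527–540,150). The right crop shows the clip held straight. The hole isn't clear by eye, so I'll use the depth numbers: unroll the shank by angle and height.

```bash
cat > unroll.py <<'E'
from h import *
import sys
def unroll(tag,P=None,f0=-148.9):
    z=np.load(f'pics/{tag}.npz');o=dict(eef_pos=z['pos'],eef_rot=z['rot']);d=z['d'];im=z['im']
    pts=[]
    b=proj('wrist',[.4236,.3641,.065],o);us=[];
    for v in range(int(b[1])-22,min(420,int(b[1])+22)):
        for u in range(max(0,int(b[0])-24),min(560,int(b[0])+24)):
            if d[v,u]<=0: continue
            c,r_=ray('wrist',u,v,o)
            # depth along optical axis: camera z comp of ray = cos(th)
            p=r.camera_params('wrist');th=np.hypot(u-p['cx'],v-p['cy'])/f(p)
            pts.append(np.r_[c+r_*d[v,u]/np.cos(th),im[v,u].mean()])
    pts=np.array(pts)
    top=pts[(pts[:,2]>.071)&(np.hypot(pts[:,0]-.4236,pts[:,1]-.3641)<.012)]
    print('n',len(pts),'top',len(top),top[:,:3].mean(0).round(4),top[:,2].max(),'zrange',np.percentile(pts[:,2],[1,50,99]))
    return pts,o
if __name__=='__main__':
    pts,o=unroll(sys.argv[1]); P=np.array([float(sys.argv[2]),float(sys.argv[3])]) if len(sys.argv)>2 else np.array([.4236,.3641])
    q=pts[:,:2]-P;rad=np.hypot(*q.T)*1e3;a=(np.degrees(np.arctan2(q[:,1],q[:,0]))+148.9+180)%360-180
    print('rows z(mm) , cols angle: median radius / brightness')
    A=np.arange(-80,81,16)
    for zz in range(76,52,-2):
        s=f'{zz:3d} '
        for aa in A:
            m=(abs(a-aa)<8)&(abs(pts[:,2]*1e3-zz)<1)&(rad<14)
            s+=f'{np.median(rad[m]):5.1f}/{pts[m,3].mean():3.0f}' if m.any() else '    .    '
        print(s)
E
python3 unroll.py w7
```

```text
Traceback (most recent call last):
  File "unroll.py", line 19, in <module>
    pts,o=unroll(sys.argv[1]); P=np.array([float(sys.argv[2]),float(sys.argv[3])]) if len(sys.argv)>2 else np.array([.4236,.3641])
          ~~~~~~^^^^^^^^^^^^^
  File "unroll.py", line 12, in unroll
    p=r.camera_params('wrist');th=np.hypot(u-p['cx'],v-p['cy'])/f(p)
ValueError: time passes only in moves, steps and waits
```

```bash
sed -i "s/^def f(p)/_P={}\ndef cp(n):\n    if n not in _P: _P[n]=r.camera_params(n)\n    return _P[n]\ndef f(p)/; s/r\.camera_params(name)/cp(name)/" h.py; sed -i "s/r\.camera_params('wrist')/cp('wrist')/" unroll.py; python3 unroll.py w7
```

```text
n 2058 top 399 [0.4202 0.3622 0.0745] 0.0775140587691133 zrange [0.03701643 0.0540633  0.07645997]
rows z(mm) , cols angle: median radius / brightness
 76   3.6/238  4.0/237  4.4/229  5.9/222  5.7/225  5.7/225  5.4/223  5.6/220  4.3/223  4.6/231  3.9/235
 74   6.3/196  5.7/207  7.3/174  7.9/180  7.2/185  7.5/187  7.4/176  7.3/168  6.5/167  6.4/160  6.2/173
 72   7.3/200  7.1/178  8.1/151  8.4/139  8.4/158  8.3/147  8.1/144  7.9/123  7.3/137  7.3/153  6.9/147
 70   7.2/206  7.5/187  7.9/126  8.3/135  8.4/131  8.4/126  7.8/135  8.1/107  7.8/138  7.3/145  7.1/162
 68     .      7.7/188  8.0/129  8.4/132  8.1/120  8.1/114  8.7/125  8.0/101  7.5/114    .        .    
 66     .      7.9/198  8.1/145    .      7.7/115  8.4/117  8.5/138  8.2/107  8.0/119  7.1/166    .    
 64     .      7.6/171  7.1/138  8.7/175    .      8.5/133  8.6/139  8.2/107  7.3/110  7.3/145    .    
 62     .      7.3/152  6.2/148  7.3/163  7.4/145  8.7/143  8.4/122  7.8/124  7.5/114  7.2/125    .    
 60   7.5/220  7.4/176  7.4/140  7.9/141  8.0/135  8.2/129  8.0/118  7.9/124  7.7/120  7.2/135    .    
 58   7.4/215  7.7/164  8.1/121  8.4/123  8.3/121  8.2/105  8.0/109  7.9/113  8.1/112    .        .    
 56  10.2/245  7.6/187  9.8/212  8.7/179  8.3/138  8.9/157  8.2/126  8.5/166  7.6/152  7.3/159  9.9/242
 54   9.5/242 10.1/238 11.0/231 11.0/220 10.1/217  9.6/217  9.3/209 10.2/209 10.7/210  9.6/216  8.8/199
```

```bash
cat > hole.py <<'E'
from unroll import *
from scipy.optimize import least_squares
pts,o=unroll(sys.argv[1]);X=pts[:,:3]
P=np.array([.4226,.3635]);z=X[:,2]*1e3
for _ in range(3):
    rr=np.hypot(*(X[:,:2]-P).T)
    m=(((z>57.5)&(z<60.5))|((z>69)&(z<72)))&(abs(rr-.007)<.0015)
    s=least_squares(lambda p:np.hypot(X[m,0]-p[0],X[m,1]-p[1])-.007,P,loss='soft_l1',f_scale=.0003);P=s.x
print('axis',P,m.sum(),'rms',np.sqrt((s.fun**2).mean()), 'ang/radius from table axis',np.degrees(np.arctan2(*(P-[.4852,.4013])[::-1])),np.hypot(*(P-[.4852,.4013])))
q=X[:,:2]-P;rad=np.hypot(*q.T)*1e3;a=(np.degrees(np.arctan2(q[:,1],q[:,0]))+148.9+180)%360-180
h=(z>61)&(z<69.5)&(rad<6.3)
for i in np.argsort(a[h]): print(a[h][i].round(0),z[h][i].round(1),rad[h][i].round(1),(q[h][i]*1e3).round(1),end='; ')
Q=q[h]*1e3
A=np.arange(-78,79,12);print('\n',A)
for zz in np.arange(69,58,-1.5):
    print(zz,' '.join(f'{np.median(rad[k]):4.1f}' if (k:=(abs(a-aa)<6)&(abs(z-zz)<.75)&(rad<9)).any() else '  . ' for aa in A))
E
python3 hole.py w7
```

```text
n 2058 top 399 [0.4202 0.3622 0.0745] 0.0775140587691133 zrange [0.03701643 0.0540633  0.07645997]
axis [0.4223626  0.36357233] 174 rms 0.0005311480696424752 ang/radius from table axis -149.0193307058854 0.07329335765432456
-74.0 61.5 2.8 [-2.   1.9]; -70.0 61.8 3.4 [-2.7  2.2]; -68.0 62.5 5.3 [-4.2  3.2]; -65.0 63.3 4.3 [-3.6  2.4]; -64.0 63.8 5.5 [-4.6  3. ]; -62.0 62.8 4.9 [-4.2  2.5]; -62.0 61.4 3.6 [-3.   1.8]; -61.0 63.9 5.0 [-4.4  2.5]; -60.0 62.8 4.4 [-3.9  2.1]; -58.0 61.4 3.0 [-2.7  1.4]; -55.0 62.7 5.2 [-4.8  2.1]; -53.0 62.5 4.6 [-4.3  1.7]; -53.0 63.4 6.1 [-5.6  2.2]; -52.0 62.5 6.0 [-5.6  2.2]; -52.0 61.7 4.6 [-4.3  1.6]; -50.0 68.9 6.1 [-5.8  1.9]; -47.0 62.7 5.7 [-5.5  1.6]; -47.0 61.3 3.4 [-3.3  0.9]; -42.0 61.4 4.5 [-4.4  0.8]; -41.0 62.7 6.2 [-6.1  1.1]; -35.0 61.2 6.0 [-6.   0.4]; -33.0 61.2 2.5 [-2.5  0.1]; -32.0 61.9 5.5 [-5.5  0.1]; -32.0 62.2 3.7 [-3.7  0. ]; -28.0 61.7 6.0 [-6.  -0.3]; -27.0 61.8 5.1 [-5.1 -0.4]; -27.0 62.9 5.3 [-5.3 -0.4]; -25.0 61.2 4.2 [-4.2 -0.5]; -21.0 62.3 6.3 [-6.2 -1.1]; -21.0 61.3 6.1 [-6.  -1.1]; -20.0 61.0 4.9 [-4.8 -0.9]; -16.0 61
[... 304 characters left out ...]
 [-3.1 -5.2]; 47.0 65.8 6.2 [-1.2 -6.1]; 
 [-78 -66 -54 -42 -30 -18  -6   6  18  30  42  54  66  78]
69.0  6.8  7.0  6.9  7.2  7.1  7.0  6.6  7.3  7.1  7.1  6.8  7.0  7.1   . 
67.5   .   7.0  7.3  6.8  6.7  7.0  6.4  6.9  7.8  6.8  7.1  7.0  6.6   . 
66.0  7.2  6.9  7.0   .    .   6.4  7.2  7.1  6.6  7.4  7.3  7.3   .   6.8
64.5   .   6.1  6.5   .    .    .   7.3  7.0  7.1  7.3  6.6   .   6.7  6.9
63.0  7.0  5.3  6.0  6.5  5.3  6.3  7.1  7.6  7.3  6.8  7.2  6.5  6.8   . 
61.5  4.8  5.0  4.1  6.7  5.7  6.5  7.5  6.0  7.1  7.2  6.8  6.9  7.0  6.9
60.0  4.4  6.8  6.6  5.7  6.9  6.6  7.0  7.4  6.6  6.9  7.0  6.9  7.2  7.0
58.5   .   7.2  6.8  7.1  7.2  7.8  6.7  7.1  7.2  6.7  6.8  7.1   .   7.2
```

The depth unroll shows the hole at z≈64–65, about −38° from straight outward. The pin axis is at ≈ (0.4224, 0.3636), 73 mm from the table axis (expected 72). I'll confirm face-on from that side.

```bash
python3 -m handwheel '[{"travel":[0.036,-0.003,0],"yaw":0,"claw":1},{"travel":[0.036,-0.003,0],"yaw":0,"claw":1},{"travel":[0.036,-0.003,0],"yaw":0,"claw":1},{"travel":[0,0,0],"yaw":8,"claw":1},{"travel":[0,0,0],"yaw":8,"claw":1},{"travel":[0,0,0],"yaw":8,"claw":1},{"travel":[0,0,0],"yaw":8,"claw":1},{"travel":[0,0,0],"yaw":8,"claw":1},{"travel":[0,0,0],"yaw":0,"claw":1},{"travel":[0,0,0],"yaw":0,"claw":1}]'
python3 - <<'E'
from h import *
o,im,d=snap('wrist','w8')
# clip in hand: bright leg pixels, tool coordinates from depth
T,a=tang(o);p=cp('wrist');L=[]
for v in range(110,240):
    for u in range(250,320):
        if d[v,u]<=0: continue
        c,rr=ray('wrist',u,v,o);X=c+rr*d[v,u]/np.cos(np.hypot(u-p['cx'],v-p['cy'])/f(p))
        t=T.T@(X-o['eef_pos'])
        if X[2]>.055 : L.append(t)
L=np.array(L)*1e3;print(a,len(L),L[:,0].max())
for x0 in range(0,75,6):
    k=(abs(L[:,0]-x0)<1.5)&(L[:,1]>3); 
    if k.any(): print(x0,'y',np.percentile(L[k,1],[0,50,100]).round(1),'z',np.percentile(L[k,2],[0,50,100]).round(1),k.sum())
E
python3 hole.py w8
```

```text
time: 16.7
eef_pos: [0.2708, 0.323, 0.0617]
eef_rot: [0.0, 0.76, 0.65, 0.001]
wrist_force: [0.9, 0.1, -0.7]
grip_width: 0.166
grasp_force: 98.3
81.14985633942032 1895 67.24062973179231
18 y [4.5 6.3 8.2] z [-9.7 -8.1 -6.3] 53
24 y [4.4 6.2 8.1] z [-9.6 -8.1 -6.6] 58
30 y [3.  5.7 8.1] z [-10.1  -7.8  -6.1] 75
36 y [4.3 6.1 8. ] z [-9.5 -7.4 -6.2] 59
42 y [4.3 6.1 7.9] z [-9.2 -7.2 -5.4] 60
48 y [3.4 6.  7.9] z [-8.2 -7.1 -5.2] 66
54 y [4.2 6.  7.8] z [-8.  -7.  -5.2] 63
60 y [4.2 5.9 7.8] z [-8.3 -6.5 -5. ] 57
66 y [4.6 6.  7.4] z [-7.4 -5.7 -3.8] 47
n 2100 top 386 [0.4199 0.3641 0.0745] 0.07763565837510941 zrange [0.03679797 0.053722   0.0763555 ]
axis [0.42238758 0.36366872] 170 rms 0.0005183013934276234 ang/radius from table axis -149.07393491517286 0.07322235939769284
-91.0 68.6 6.1 [-3.   5.3]; -86.0 63.8 6.1 [-3.5  4.9]; -75.0 61.0 6.1 [-4.4  4.2]; -70.0 69.3 6.0 [-4.7  3.8]; -68.0 61.5 6.1 [-4.8  3.7]; -61.0 61.2 6.2 [-5.4  3.1]; -59.0 64.8 6.2 [-5.4  2.9]; -57.0 63.1 6.1 [-5.5  2.7]; -57.0 62.4 4.6 [-4.1  2. ]; -56.0 61.5 4.5 [-4.1  1.9]; -56.0 61.0 1.2 [-1.1  0.5]; -52.0 61.
[... 1160 characters left out ...]
2 [-2.3 -2.3]; 24.0 61.4 2.8 [-1.6 -2.3]; 
 [-78 -66 -54 -42 -30 -18  -6   6  18  30  42  54  66  78]
69.0  7.3  7.1  7.0  6.8  7.1  6.5  7.1  7.1  7.1  7.1   .    .    .    . 
67.5  7.2  7.5  7.1  6.2   .   6.7  7.3  6.5  7.0  7.0  7.1   .    .    . 
66.0  7.0  7.3  6.9   .    .   5.8  7.0   .   6.9  7.3  7.1   .    .    . 
64.5  7.0  7.1  6.6   .    .    .   6.7  6.7  7.2  6.9  7.3   .    .    . 
63.0  6.9  7.0  6.3  7.2   .   8.0  6.2  7.2  6.9   .    .    .    .    . 
61.5  6.7  6.7  5.5  6.0  5.0  6.1  4.9  4.6  3.2   .   6.8   .    .    . 
60.0  6.9  6.4  7.0  7.2  7.3  6.8  6.5  6.8  7.2  1.5  4.4   .    .    . 
58.5  6.9  7.2  7.2  7.1  7.1  6.9  7.8  7.1  6.8   .    .    .    .    .
```

From both views the hole is about 33° to the −y-hand side of straight outward, so the leg must travel along world yaw ≈ −2°. The clip is in hand with its leg axis at tool y = +6 mm and tip at x = 67 mm. I'll turn to −2° and stand off in front of the hole.

```bash
python3 -m handwheel '[{"travel":[0,0,0],"yaw":8.3,"claw":1},{"travel":[0,0,0],"yaw":8.3,"claw":1},{"travel":[0,0,0],"yaw":8.3,"claw":1},{"travel":[0,0,0],"yaw":8.3,"claw":1},{"travel":[0,0,0],"yaw":8.3,"claw":1},{"travel":[0,0,0],"yaw":8.3,"claw":1},{"travel":[0,0,0],"yaw":8.3,"claw":1},{"travel":[0,0,0],"yaw":8.3,"claw":1},{"travel":[0,0,0],"yaw":8.3,"claw":1},{"travel":[0,0,0],"yaw":8.3,"claw":1},{"travel":[0,0,0],"yaw":0,"claw":1},{"travel":[0.033,-0.026,0.001],"yaw":0,"claw":1},{"travel":[0.033,-0.026,0.001],"yaw":0,"claw":1},{"travel":[0,0,0],"yaw":0,"claw":1},{"travel":[0,0,0],"yaw":0,"claw":1}]'
cat > rel.py <<'E'
from h import *
import sys
o,im,d=snap('wrist',sys.argv[1]);T,a=tang(o);p=cp('wrist')
v,u=np.mgrid[0:420,100:460];v=v.ravel();u=u.ravel();D=d[v,u];k=D>0;u,v,D=u[k],v[k],D[k]
du=np.c_[u-p['cx'],v-p['cy']];rr=np.hypot(*du.T)+1e-9;th=rr/f(p)
ry=np.c_[du/rr[:,None]*np.sin(th)[:,None],np.cos(th)]*(D/np.cos(th))[:,None]
H=np.array(p['hand_eye']);t=ry@H[:3,:3].T+H[:3,3];X=t@T.T+o['eef_pos'];t*=1e3;z=X[:,2]*1e3
print('yaw',a,'tcp',o['eef_pos'].round(4),'F',o['wrist_force'].round(1))
m=(abs(t[:,1]-6)<2.6)&(abs(z-65)<6)&(t[:,0]<72)
for x0 in range(14,70,8):
    j=m&(abs(t[:,0]-x0)<2)
    if j.any(): print(x0,'y mid',((np.percentile(t[j,1],3)+np.percentile(t[j,1],97))/2).round(1),'top z',np.percentile(z[j],90).round(1))
print('tip x',np.percentile(t[m,0],99.8).round(1))
P=np.array([.4224,.3636]);c=np.hypot(*(X[:,:2]-P).T)
j=(c<.011)&(z>75)&(z<80);print('pin top: n',j.sum(),'z',np.median(z[j]).round(1),'tool xy',((t[j,:2].min(0)+t[j,:2].max(0))/2).round(1),np.median(t[j,:2],axis=0).round(1))
j=(c<.011)&(z>70.5)&(z<80);print('pin all: tool xy',((np.percentile(t[j,:2],1,axis=0)+np.percentile(t[j,:2],99,axis=0))/2).round(1))
for x0 in (-60,-20,20,60,100):
    j=(abs(t[:,0]-x0)<10)&(z<20);k2=(abs(t[:,0]-x0)<10)&(abs(z-39)<4)
    print('bench/platen z at x',x0,np.median(z[j]).round(1) if j.any() else '',np.median(z[k2]).round(1) if k2.any() else '')
E
python3 rel.py w9
```

```text
time: 18.25
eef_pos: [0.338, 0.3719, 0.0579]
eef_rot: [0.0, 1.0, -0.016, -0.001]
wrist_force: [-0.9, 0.0, -0.2]
grip_width: 0.163
grasp_force: 98.3
yaw -1.8410802992061908 tcp [0.338  0.3719 0.0579] F [-0.9  0.  -0.2]
14 y mid 7.0 top z 67.3
22 y mid 6.9 top z 66.9
30 y mid 5.9 top z 66.3
38 y mid 6.7 top z 66.2
46 y mid 6.0 top z 65.9
54 y mid 6.8 top z 65.5
62 y mid 6.8 top z 64.7
tip x 66.1
pin top: n 487 z 75.6 tool xy [84.5  5.4] [84.4  5.8]
pin all: tool xy [84.4  5.5]
bench/platen z at x -60 6.4 
bench/platen z at x -20 -0.8 
bench/platen z at x 20 -0.9 
bench/platen z at x 60 -1.0 38.1
bench/platen z at x 100 -1.1 38.1
```

```bash
cat >> rel.py <<'E'
for x0 in (24,36,42,54,62,65):
    j=(abs(t[:,0]-x0)<2)&(abs(t[:,1]-6)<4.5)&(abs(z-(68-x0*.05-1.2))<1.8)
    print(x0,'leg y median',np.median(t[j,1]).round(2),np.percentile(t[j,1],[3,97]).round(1),j.sum())
E
python3 rel.py w10 | tail -6
```

```text
24 leg y median 6.14 [1.6 8.9] 115
36 leg y median 6.92 [5.2 8.8] 80
42 leg y median 5.97 [1.6 8.7] 118
54 leg y median 6.78 [5.1 8.6] 82
62 leg y median 6.81 [5.4 8.6] 64
65 leg y median 6.79 [5.5 8.2] 47
```

Leg axis at tool y ≈ 6.8 against pin 5.5, and the tip is about 1 mm low. I'll correct that (−1.2 mm y, 1 mm up) and approach gently.

```bash
python3 -m handwheel '[{"travel":[0,-0.0012,-0.001],"yaw":0,"claw":1},{"travel":[0.004,0,0],"yaw":0,"claw":1},{"travel":[0.003,0,0],"yaw":0,"claw":1},{"travel":[0,0,0],"yaw":0,"claw":1},{"travel":[0,0,0],"yaw":0,"claw":1}]' 110; python3 rel.py w11 | grep -v bench;  python3 -m handwheel '[{"travel":[0.002,0,0],"yaw":0,"claw":1},{"travel":[0.002,0,0],"yaw":0,"claw":1},{"travel":[0.002,0,0],"yaw":0,"claw":1},{"travel":[0,0,0],"yaw":0,"claw":1}]'
```

```text
time: 18.85
eef_pos: [0.3449, 0.3728, 0.0595]
eef_rot: [-0.0, 1.0, -0.018, 0.0]
wrist_force: [-0.4, -0.3, -0.5]
grip_width: 0.157
grasp_force: 109.3
yaw -2.0693862007943205 tcp [0.3449 0.3728 0.0595] F [-0.4 -0.3 -0.5]
14 y mid 7.0 top z 69.0
22 y mid 6.9 top z 68.5
30 y mid 5.9 top z 68.1
38 y mid 6.7 top z 67.9
46 y mid 6.0 top z 67.4
54 y mid 6.6 top z 67.3
62 y mid 6.6 top z 66.4
tip x 71.3
pin top: n 474 z 75.6 tool xy [77.3  6.1] [77.8  6.3]
pin all: tool xy [77.5  6.4]
24 leg y median 5.97 [2.1 9. ] 50
36 leg y median 7.22 [1.8 8.8] 36
42 leg y median 5.63 [2.  8.7] 48
54 leg y median 7.5 [5.1 8.7] 30
62 leg y median 6.84 [5.1 8.6] 26
65 leg y median 6.61 [5.5 7.7] 24
time: 19.3
eef_pos: [0.3512, 0.3727, 0.0594]
eef_rot: [-0.0, 1.0, -0.018, 0.0]
wrist_force: [-0.3, -0.2, 0.3]
grip_width: 0.161
grasp_force: 109.3
```

Tip is past the shank surface with no force, so it is entering the hole. Continue.

```bash
python3 -m handwheel '[{"travel":[0.003,0,0],"yaw":0,"claw":1},{"travel":[0.003,0,0],"yaw":0,"claw":1},{"travel":[0,0,0],"yaw":0,"claw":1}]'; python3 -m handwheel '[{"travel":[0.003,0,0.0003],"yaw":0,"claw":1},{"travel":[0.003,0,0.0003],"yaw":0,"claw":1},{"travel":[0,0,0],"yaw":0,"claw":1}]'
```

```text
time: 19.6
eef_pos: [0.3574, 0.3725, 0.0595]
eef_rot: [-0.0, 1.0, -0.018, 0.0]
wrist_force: [-0.3, 0.7, -0.9]
grip_width: 0.16
grasp_force: 109.3
time: 19.9
eef_pos: [0.3633, 0.3722, 0.0588]
eef_rot: [-0.0, 1.0, -0.018, 0.0]
wrist_force: [0.6, 0.4, 0.5]
grip_width: 0.162
grasp_force: 109.3
```

```bash
python3 -m handwheel '[{"travel":[0.003,0,0.0002],"yaw":0,"claw":1},{"travel":[0.003,0,0.0002],"yaw":0,"claw":1},{"travel":[0,0,0],"yaw":0,"claw":1}]'; python3 -m handwheel '[{"travel":[0.002,0,0],"yaw":0,"claw":1},{"travel":[0.002,0,0],"yaw":0,"claw":1},{"travel":[0,0,0],"yaw":0,"claw":1}]'; python3 rel.py w12 | grep -E "pin|leg|yaw"
```

```text
time: 20.2
eef_pos: [0.3691, 0.3725, 0.0585]
eef_rot: [-0.001, 1.0, -0.018, 0.0]
wrist_force: [-0.7, 2.2, -0.7]
grip_width: 0.159
grasp_force: 109.3
time: 20.5
eef_pos: [0.3722, 0.3723, 0.0583]
eef_rot: [-0.0, 1.0, -0.018, -0.001]
wrist_force: [-3.0, 3.9, -0.2]
grip_width: 0.16
grasp_force: 109.7
yaw -2.055771251764542 tcp [0.3722 0.3723 0.0583] F [-3.   3.9 -0.2]
pin top: n 468 z 75.6 tool xy [50.8  7. ] [50.9  7. ]
pin all: tool xy [50.9  7. ]
24 leg y median 6.16 [1.6 8.5] 84
36 leg y median 6.49 [4.7 8.4] 70
42 leg y median 5.6 [1.6 8.3] 54
54 leg y median 2.23 [2.  2.4] 2
62 leg y median 5.96 [4.2 7.4] 56
65 leg y median 5.51 [4.6 6.8] 39
```

The leg shows on both sides of the pin, so it is through, and the sprung leg is starting to ride up. Push on home.

```bash
python3 -m handwheel '[{"travel":[0.0025,0,0],"yaw":0,"claw":1},{"travel":[0.0025,0,0],"yaw":0,"claw":1},{"travel":[0,0,0],"yaw":0,"claw":1}]'; python3 -m handwheel '[{"travel":[0.0025,0,0],"yaw":0,"claw":1},{"travel":[0.0025,0,0],"yaw":0,"claw":1},{"travel":[0,0,0],"yaw":0,"claw":1}]';  python3 rel.py w13 | grep -E "pin|leg|yaw|tip"
```

```text
time: 20.85
eef_pos: [0.3783, 0.3723, 0.0587]
eef_rot: [-0.001, 1.0, -0.018, 0.0]
wrist_force: [0.2, 3.6, -1.0]
grip_width: 0.164
grasp_force: 110.1
time: 21.15
eef_pos: [0.3849, 0.3721, 0.0592]
eef_rot: [-0.001, 1.0, -0.018, 0.002]
wrist_force: [4.0, 4.1, -1.6]
grip_width: 0.157
grasp_force: 109.1
yaw -2.0584986079208623 tcp [0.3849 0.3721 0.0592] F [ 4.   4.1 -1.6]
tip x 66.1
pin top: n 456 z 75.6 tool xy [38.3  6.8] [38.2  7. ]
pin all: tool xy [38.2  7. ]
24 leg y median 6.17 [1.7 8.5] 83
  return _methods._mean(a, axis=axis, dtype=dtype,
  ret = ret.dtype.type(ret / rcount)
Traceback (most recent call last):
  File "rel.py", line 22, in <module>
    print(x0,'leg y median',np.median(t[j,1]).round(2),np.percentile(t[j,1],[3,97]).round(1),j.sum())
                                                       ~~~~~~~~~~~~~^^^^^^^^^^^^^^^
IndexError: index -1 is out of bounds for axis 0 with size 0
```

It snapped over, and the force now draws it forward. One more millimetre, then release, lift and check.

```bash
python3 -m handwheel '[{"travel":[0.0012,0,0],"yaw":0,"claw":1},{"travel":[0,0,0],"yaw":0,"claw":1},{"travel":[0,0,0],"yaw":0,"claw":0.5},{"travel":[0,0,0],"yaw":0,"claw":0.4},{"travel":[0,0,0],"yaw":0,"claw":0.3},{"travel":[0,0,0],"yaw":0,"claw":0.3},{"travel":[0,0,0],"yaw":0,"claw":0.3},{"travel":[0,0,-0.01],"yaw":0,"claw":0.3},{"travel":[0,0,-0.02],"yaw":0,"claw":0.3},{"travel":[0,0,-0.03],"yaw":0,"claw":0.3},{"travel":[0,0,0],"yaw":0,"claw":0.3},{"travel":[0,0,0],"yaw":0,"claw":0.3}]'
python3 - <<'E'
from h import *
o,im,d=snap('wrist','w14');T,a=tang(o);p=cp('wrist');print(a,o['eef_pos'],o['wrist_force'])
v,u=np.mgrid[0:420,100:460];v=v.ravel();u=u.ravel();D=d[v,u];k=D>0;u,v,D=u[k],v[k],D[k]
du=np.c_[u-p['cx'],v-p['cy']];rr=np.hypot(*du.T)+1e-9;th=rr/f(p)
ry=np.c_[du/rr[:,None]*np.sin(th)[:,None],np.cos(th)]*(D/np.cos(th))[:,None]
H=np.array(p['hand_eye']);X=(ry@H[:3,:3].T+H[:3,3])@T.T+o['eef_pos']
c,s=np.cos(np.radians(a)),np.sin(np.radians(a));P=np.array([.4224,.3636])
w=(X[:,:2]-P)@np.array([[c,-s],[s,c]])*1e3;z=X[:,2]*1e3   # along, left of the leg
m=(abs(w[:,0])<60)&(abs(w[:,1])<28)
G=np.full((15,25),np.nan)
for i,l in enumerate(range(28,-17,-3)):
    row=''
    for x in range(-60,48,4):
        j=m&(abs(w[:,0]-x)<2)&(abs(w[:,1]-l)<1.5)
        row+=f'{np.percentile(z[j],80):4.0f}' if j.any() else '   .'
    print(f'{l:4d}|',row)
print('     ',''.join(f'{x:4d}' for x in range(-60,48,4)))
j=(abs(w[:,1])<2)&(abs(w[:,0])<45)&(w[:,0]>10)&(z>59)&(z<70);print('leg end at',np.percentile(w[j,0],99.5) if j.any() else None)
E
```

```text
time: 22.4
eef_pos: [0.3847, 0.372, 0.1199]
eef_rot: [-0.001, 1.0, -0.018, 0.001]
wrist_force: [0.0, 0.3, -0.8]
grip_width: 0.348
grasp_force: 0.0
-2.0611570963906862 [0.38472135 0.37199801 0.11987436] [ 0.02062622  0.33459744 -0.81551682]
  28|   -1  -1  -0  -1  -1  -1  -0   . 178 213 221  39  38  38  38  39  38  38  39  38  38  52  52  52  52  38  38
  25|   -1  -1  -0 164 170 170 171 170 177 212 227  39  39  39  39  38  39  38  39  39  51  52  53  53  52  51  38
  22|   -0  -1 147 164 164 164 164 164 164 212 227  38  39  38  39  39  39  38  39  39  52  52  53  53  53  52  39
  19|    .   .  -1  -1  -0  -1  60 199 203 213 227  38  38  38  39  39  39  39  39  52  52  53  53  53  53  52  39
  16|    .  -1  -0   .  65  65  66  66 216 215 228  38  39  39  38  39  38  52  52  52  52  52  53  53  52  52  39
  13|    0  -1  -1  64  65  65  65  67 221 228 229  39  39  45  46  50  52  52  52  67  67  52  52  52  52  39  39
  10|   -1  -1  -0  65  65   0   . 174 221  65  65  64  45  46  66  66  66  53  67  68  67  52  52  51  48  39  38
   7|   -1  -1  -0  65  65  -1  -0  66 221   .  65  65 
[... 309 characters left out ...]
  .   .  65  65 118 216 214 228  64  64  64  76  76  76  68  52  39  38  38  38  39  39  39  38
  -5|   -0  -0  -0  -1  -1  -1   0  79 204 212 227  39  51  55  75  76  74  55  51  39  38  39  38  39  39  39  39
  -8|   -1  -1 152 164 165 165 164 164 165 212 227  38  44  54  55  55  55  53  46  39  39  39  39  39  38  38  38
 -11|   -0  -0  -1 163 171 165 168 169 177 212 227  21  38  48  53  54  53  46  39  38  38  39  39  39  39  38  39
 -14|   -1  -1  -0  -0  -0  -1  -1  -1 182 211 221  22  38  39  45  46  45  38  39  39  38  38  38  39  39  39  39
       -60 -56 -52 -48 -44 -40 -36 -32 -28 -24 -20 -16 -12  -8  -4   0   4   8  12  16  20  24  28  32  36  40  44
leg end at 29.361973569350095
```

The clip stayed put. Its tip is 29.4 mm beyond the pin axis (30 is home), it lies nearly level at hole height, the sprung leg is round the shank, and the gripper is clear.

```bash
python3 -c "
from workcell import r
print(r.sign_off())"
```

```text
the job is handed in; nothing more can be done
None
```

The job is handed in: the table is on its next stop with the bare pin at the pointer, and the small clip is through the pin's hole and snapped round the shank. My last depth check put its tip about 0.6 mm short of home; the hand-in returned no verdict.

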